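Clear the jammed tins in the feed rack

ROBOT

A 6-joint arm with a two-finger parallel gripper is mounted at the origin on a cart in front of the work surface, level with it; the furniture and walls round the work are solid. World frame = base frame: x ahead of the robot, y to its left, z up, the work surface at z = 0. Lengths are in m, angles in rad, forces in N, time in s.
With the tool pointing down it reaches from about 0.25 to 0.725 m from the base axis. Payload 4 kg.
Tool frame: the origin (TCP) lies at the very end of the fingers, on their centre line; the grasp point (between the pads) lies 19 mm behind it; z points along the fingers, y is the line along which they close (so a half turn about z gives the same grasp; the last joint's range is limited). The gripper opens to 85 mm and grips with 20 to 120 N. Pads are 22 mm wide; open, the fingers measure 114 mm over their backs; the gripper's body (76 mm by 85 mm) begins 54 mm behind the grasp point. The pads swing forward as they close: fully open they stand 13 mm farther back than shut.
Start: joints at [1.306, 0.241, 0.005, 1.335, 0, 1.571], TCP at [0.131, 0.483, 0.231] pointing down, gripper open.
Joint ranges: [-2.72, 2.72], [-1.05, 1.87], [-1.09, 1.28], [-1.99, 2.15], [-1.42, 1.44], [-3.14, 3.14]. Speed limits (rad/s): [2.79, 2.79, 3.14, 3.14, 3.14, 3.14].

INTERFACE

Orientations are given as a unit quaternion [x, y, z, w].
In Python, from workcell import bot, vision, workorder, boxes_of gives the robot as it stands.
- The arm moves only by the tool send_rows, never from a script. Its argument "motion" is text: rows parted by semicolons, each of 5 numbers parted by spaces: the closure, from -1 (fully open) to 1 (shut), so that 0 is half open, then the shift along the tool's x, y, z in cm, then the turn about the tool's z in rad. In form: claw x y z twist; .... A call has 1 to 5 rows; each row is the pose to reach, as a shift and turn from the pose commanded when the call began, along the tool's axes at that moment; what a row does not reach only later rows make up. A row lasts 1/10 s, in which the tool goes at most 50 mm and 8.59 degrees, less where a joint would pass 70% of its speed; a pose out of reach is approached as far as the arm can. A call with a gripper value outside its range is refused whole. The fingers move at their own pace and stop on an object; the grip force is fixed at half the most. Time passes only in rows, so rows that repeat a pose let the fingers close. It gives the time, the measured TCP pose, the force, the opening and the grip force at its end, in the units of the state.
- bot.get_obs(): the state, without advancing time (a new reading comes with each control period).
- vision.camera(name): name is "scene" or "top"; returns the picture (420x560x3 uint8, red, green, blue); there is no depth.
- vision.camera_model(name): a dict with "fov_y" (degrees; the focal length in pixels is half the picture's height over the tangent of half this angle, whatever the lens; pixels are square), "cx", "cy" (the principal point, pixels), "world_from_camera" (4x4, takes a point from camera to world coordinates). Camera axes: x right, y down, z forward; pixel columns grow to the right and rows downward; lengths in m; the calibration is good to about 2 mm. A picture is of the moment at which its call begins. camera_model takes no time and is no camera call.
- workorder.job_done(): hands the job in; it is judged then, once.
Trained networks look in the newest picture that a camera, given by its name, has taken for a name from the list of things; names that differ only in an ending like _2 or _b are one class to them, and where a whole thing is asked for, a point or a joint stands for the part that bears it (a point fixed in the world has none). Each returns a list of dicts, best first, with "conf" (0 to 1); they miss things now and then, are a little off and sometimes report something else, mostly with a low value. They report only what shows in the picture. A call takes as long as a camera call.
- boxes_of(camera, target): "rect" ([centre column, centre row, width, height] in pixels, round what is visible of it).
The state is a dict: "clock": time; "joint_pos": joint angles; "joint_vel": joint speeds; "tau": joint torques, N m; "eef_pos": TCP position; "tool_rot": TCP orientation; "ft_force": force on the tool from outside, world axes, zero at the start; "ft_torque": the same for the moment, N m; "grip_width": finger opening in m; "grasp_force": force on a finger pad.
Only numpy, scipy, OpenCV 4.12 (cv2) and the standard library are available. Lean on these libraries where they do the work, as an engineer would, in place of code of your own. Each camera call takes 0.05 s, during which the arm holds its last target. There are 200 camera calls.

TASK

Two red tins have jammed side by side above the narrow mouth of the blue sloping feed rack. Nudge one of them back up the slope to break the jam (the steel cross bar over the tins leaves room only for a gripper that leans back towards the robot), and let both come down through the mouth into the pocket at the front, where they must lie still, upright on the deck. Leave the mug, the carton and the tape measure where they are.

Things in the scene. Friction and masses are not known exactly. Their poses are not given: they have to be found in the camera images.
- tin_rack: fixed gravity-feed rack: slick green plastic deck, blue sides 7 mm thick and 42 mm high, grey stand. Origin on the table straight below the middle of the throat line; x points level and uphill (away from the robot), y left, z up. The deck is a plane that rises 0.33 rad (18.9 degrees) towards +x. Above the throat the sides flare at 45 degrees to a lane 150 mm wide, which ends 116 mm up the deck
- rack_throat (a point): middle of the throat line, on the deck surface, 68 mm above the table: here the narrow mouth begins, 102 mm wide; uphill the sides flare at 45 degrees for 24 mm along the deck, and the jammed tins bear on these flared sides, their fronts 7 mm in front of the throat line. Downhill lies the pocket, 102 mm wide between parallel sides, open above
- pocket_front (a point): middle of the pocket's front end on the deck surface, at the inside of the front lip, 142 mm down the deck from the throat line; the lip stands 36 mm above the deck. Freed tins slide down and stop against it and each other, two at most
- cross_bar (a point): middle of the axis of the steel cross bar (10 mm round) over the lane, 32 mm up the deck from the throat line and 80 mm from the deck, square to it (75 mm clear beneath). Four 5 mm wires, 30 mm apart, run uphill from it at the same height as a guard over the tins
- tin_left: red tin, grey lid, 64 mm across, 47 mm tall, about 0.16 kg, upright on the deck (axis square to it); origin at the centre of its underside, z its axis. Starts jammed on the left (rack positive y), 25 mm up the deck from the throat line, 32 mm aside. Pushed back 30 mm or more near its outer side (fingers close by the pocket wall), it lets the other pass; once the fingers are away it follows, in about 2 s. If they jam again, nudge again
- tin_right: red tin, grey lid, 64 mm across, 47 mm tall, about 0.16 kg, upright on the deck (axis square to it); origin at the centre of its underside, z its axis. Starts jammed on the right (rack negative y), 25 mm up the deck from the throat line, 32 mm aside. Pushed back 30 mm or more near its outer side (fingers close by the pocket wall), it lets the other pass; once the fingers are away it follows, in about 2 s. If they jam again, nudge again
- enamel_mug: grey-green enamel mug, about 86 x 95 mm, 85 mm tall, standing on the table to the left of the rack; origin at the centre of its underside; bystander
- nail_carton: blue and white cardboard carton, 90 x 66 x 35 mm, lying behind and left of the rack; origin at the centre of its underside; bystander
- tape_measure: black tape measure, 61 x 84 x 58 mm, standing on the table left of the mug and carton; origin at the centre of its underside; bystander

How it is judged:
On the way:
1. one of the two tins has been nudged back up the slope, at least 15 mm from where it was jammed (x of any of tin_left, tin_right in the frame of tin_rack above 0.038 m), for 0.05 s.
At the end, for the whole second after the job is handed in: both tins are in the pocket between the front lip and the throat (the centre of each at least 30 mm in front of the throat line), upright on the deck (within about 10 degrees of square to it) and at rest (x of tin_left in the frame of tin_rack between -0.15 and -0.03 m and y of tin_left in the frame of tin_rack between -0.05 and 0.05 m and z of each of tin_left, tin_right in the frame of tin_rack above 0.01 m and angle between each of tin_left, tin_right's own z axis and vertical below 0.5 rad and linear speed of each of tin_left, tin_right below 0.02 m/s and x of tin_right in the frame of tin_rack between -0.15 and -0.03 m and y of tin_right in the frame of tin_rack between -0.05 and 0.05 m); the robot touches nothing.
It fails at once if the enamel mug is moved more than 30 mm (distance of enamel_mug from where it was at the start of the episode above 0.03 m).
It fails at once if the nail carton is moved more than 30 mm (distance of nail_carton from where it was at the start of the episode above 0.03 m).
It fails at once if the tape measure is moved more than 30 mm (distance of tape_measure from where it was at the start of the episode above 0.03 m).
It also fails if it takes over 35 s, if anything falls off the work surface, if the arm or the gripper's body presses on something with over 40 N, if the wrist force passes 120 N, or if a joint passes its speed limit or range.

## Working session

There is one attempt and no reset: what is moved stays moved. The work goes in short steps, Python scripts to look and compute and a tool call to move; the robot and the scene stay as the last step left them, time stands still between calls to the robot, and variables do not carry over. Pictures are saved under pics/ and viewed, at most 10 in all, crops included, and the job is handed in when it is done.

Besides the shell and the picture viewer there is one more tool, called by a JSON object that holds its "name" and its "arguments". send_rows: Moves the arm, as the interface text tells. Its arguments: {"type":"object","properties":{"motion":{"type":"string"}},"required":["motion"]}

```bash
mkdir -p pics; ls
python3 - <<'E'
from workcell import bot, vision, workorder, boxes_of
import cv2, numpy as np
for c in ("scene","top"):
    im=vision.camera(c); cv2.imwrite(f"pics/{c}0.png",im[:,:,::-1])
    m=vision.camera_model(c); print(c,m["fov_y"],m["cx"],m["cy"],np.round(m["world_from_camera"],4).tolist())
    for t in ("tin_left","tin_rack","cross_bar","enamel_mug","nail_carton","tape_measure"):
        try: print(t,[(np.round(d["rect"],1).tolist(),round(d["conf"],2)) for d in boxes_of(c,t)][:3])
        except Exception as e: print(t,e)
print(bot.get_obs())
E
```

```text
pics
scene 51.60107066434607 278.3155212041389 211.27766968946997 [[0.4713, -0.5088, 0.7204, -0.0808], [-0.8817, -0.2941, 0.369, -0.4877], [0.0241, -0.8091, -0.5872, 0.6248], [0.0, 0.0, 0.0, 1.0]]
tin_left [([316.1, 220.2, 32.8, 37.7], 0.82), ([281.4, 218.2, 31.7, 32.1], 0.22)]
tin_rack [([319.8, 239.4, 144.0, 157.6], 0.55)]
cross_bar [([319.0, 241.6, 145.3, 158.1], 0.85)]
enamel_mug [([245.7, 222.6, 55.2, 52.7], 0.92), ([339.9, 228.8, 37.5, 33.3], 0.37)]
nail_carton [([279.9, 217.9, 33.1, 31.1], 0.78)]
tape_measure [([202.6, 207.7, 37.9, 29.3], 0.85)]
top 53.23870969731341 284.8573824436446 200.87058460647472 [[0.0255, -0.9883, 0.1505, 0.3755], [-0.9993, -0.0293, -0.023, -0.1458], [0.0271, -0.1498, -0.9883, 1.0561], [0.0, 0.0, 0.0, 1.0]]
tin_left [([266.4, 158.6, 29.1, 37.5], 0.55)]
tin_rack [([323.4, 190.2, 101.9, 125.7], 0.84)]
cross_bar [([325.2, 190.8, 100.5, 125.2], 0.98)]
enamel_mug [([242.6, 190.9, 44.8, 34.9], 0.87)]
nail_carton [([266.6, 158.6, 28.1, 39.3], 0.62)]
tape_measure [([197.4, 188.4, 25.0, 28.8], 0.97)]
{'clock': 0.7, 'joint_pos': array([1.30602016e+00, 2.40544030e-01, 5.01461432e-03, 1.33520126e+00,
       2.35091651e-05, 1.57076687e+00]), 'joint_vel': array([-0.00042403,  0.00231539,  0.00016988, -0.00011594, -0.00085567,
       -0.0001461 ]), 'tau': array([ 5.71857868e-05, -3.72078288e+01,  2.52641952e+01,  8.99299084e-04,
        8.76619174e-05,  1.65487624e-06]), 'eef_pos': array([0.13084147, 0.48258382, 0.23134004]), 'tool_rot': array([ 1.31987102e-01,  9.91251433e-01,  3.40906226e-05, -7.31811603e-06]), 'ft_force': array([-0.15379807, -0.3962807 , -0.73039284]), 'ft_torque': array([0.00803425, 0.04890007, 0.0497575 ]), 'grasp_force': 0.0, 'grip_width': 0.0853855086597585}
```

Run:
```python
import cv2
t=cv2.imread("pics/top0.png")[110:270,170:400]; s=cv2.imread("pics/scene0.png")[140:340,170:420]
cv2.imwrite("pics/t1.png",cv2.resize(t,(782,544),interpolation=cv2.INTER_CUBIC)); cv2.imwrite("pics/s1.png",cv2.resize(s,(750,600),interpolation=cv2.INTER_CUBIC))
```

```text
(no output)
```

View pics/t1.png

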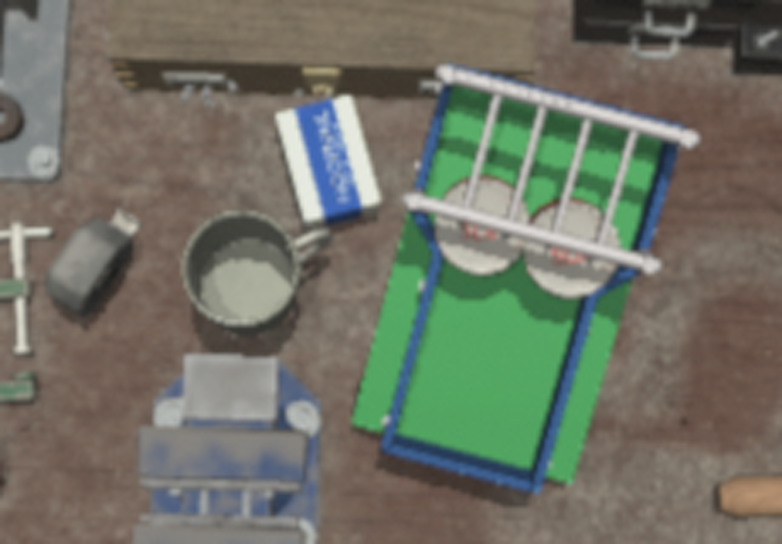

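View pics/s1.png

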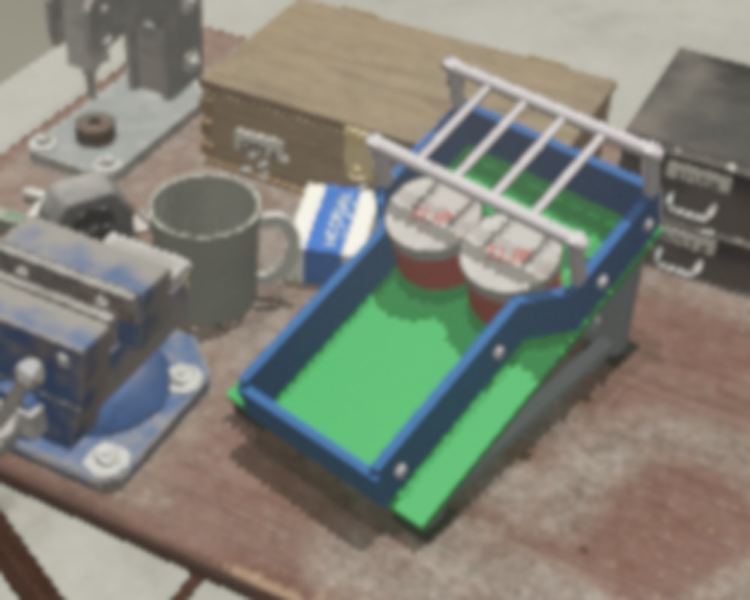

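The top crop shows both tins side by side, lids at crop (482,226) and (572,248), partly under the bar running (410,201) to (655,266). The pocket is empty, its lip corners near (397,440) and (536,478). In the scene crop the lids are at (436,217) and (511,255), and the mug is left of the rack. I'll fit the rack pose from these points.

```bash
cat > h.py <<'E'
import numpy as np
from workcell import bot, vision, boxes_of
from scipy.optimize import least_squares
from scipy.spatial.transform import Rotation as R
a=0.33
def rack_pt(s,y,n): # mm deck coords -> rack frame m
    return np.array([s*np.cos(a)-n*np.sin(a), y, 68+s*np.sin(a)+n*np.cos(a)])/1000
def proj(c,P):
    m=vision.camera_model(c); T=np.array(m["world_from_camera"]); f=210/np.tan(np.radians(m["fov_y"]/2))
    q=T[:3,:3].T@(P-T[:3,3]); return np.array([m["cx"]+f*q[0]/q[2], m["cy"]+f*q[1]/q[2]])
def W(p,pose):
    return R.from_euler('z',pose[2]).apply(p)+[pose[0],pose[1],0]
E
cat > fit.py <<'E'
from h import *
K={"top":[((25,32,47),(482,226)),((25,-32,47),(572,248)),((32,0,80),(532.5,233.5)),((-142,51,36),(397,438)),((-142,-51,36),(535,474)),((0,51,42),(439,255)),((0,-51,42),(587,297))],
"scene":[((25,32,47),(434,218)),((25,-32,47),(511,255)),((32,0,80),(479,193)),((-142,51,36),(255,388)),((-142,-51,36),(374,468)),((0,-51,42),(512,298))]}
off={"top":(170,110,3.4),"scene":(170,140,3.0)}
def res(p):
    return np.concatenate([proj(c,W(rack_pt(*k),p))-(np.array(u)/off[c][2]+off[c][:2]) for c in K for k,u in K[c]])
r=least_squares(res,[0.45,-0.2,-0.2],loss='soft_l1')
print(r.x); print(np.round(res(r.x).reshape(-1,2),1).tolist())
np.save("pose.npy",r.x)
for n,k in dict(throat=(0,0,0),front=(-142,0,0),bar=(32,0,80)).items(): print(n,W(rack_pt(*k),r.x).round(4))
E
python3 fit.py
```

```text
[ 0.56099938 -0.25886164 -0.23348611]
[[0.9, -0.2], [1.6, 0.6], [1.1, -0.1], [-0.3, 2.4], [0.6, 2.9], [2.8, -0.6], [2.0, -1.6], [-1.1, -2.6], [-0.3, -1.5], [-2.9, -0.9], [-2.2, -0.6], [-0.2, 0.1], [0.2, -0.9]]
throat [ 0.561  -0.2589  0.068 ]
front [ 0.4303 -0.2278  0.022 ]
bar [ 0.5652 -0.2599  0.1541]
```

```bash
sed -i 's/(397,438)/(396,446)/; s/(535,474)/(534,482)/' fit.py; python3 fit.py
cat > ov.py <<'E'
from h import *
import cv2,sys
p=np.load("pose.npy"); out=[]
lines=[[(116,75,42),(24,75,42),(0,51,42),(-142,51,36),(-142,-51,36),(0,-51,42),(24,-75,42),(116,-75,42)],[(32,80,80),(32,-80,80)],[(-142,51,0),(-142,-51,0)],[(0,51,0),(-142,51,0)],[(0,-51,0),(-142,-51,0)]]
for y in(32,-32): lines.append([(25+32*np.cos(t),y+32*np.sin(t),47) for t in np.linspace(0,6.3,40)])
for c,(x0,y0) in dict(top=(270,120),scene=(240,145)).items():
    im=cv2.imread(f"pics/{c}0.png"); k=3.3 if c=="scene" else 3.3
    cr=cv2.resize(im[y0:y0+170,x0:x0+120 if c=="top" else x0+160][:170],None,fx=k*0.85,fy=k*0.85,interpolation=cv2.INTER_CUBIC); k*=0.85
    for l in lines:
        q=np.array([proj(c,W(rack_pt(*a_),p)) for a_ in l]); q=((q-[x0,y0]+.5)*k)
        cv2.polylines(cr,[np.int32(q*16)],False,(0,255,255),1,cv2.LINE_AA,4)
    out.append(cr)
cv2.imwrite("pics/"+sys.argv[1],np.hstack(out))
print(np.hstack(out).shape)
E
python3 ov.py ov1.png
```

```text
[ 0.56060954 -0.25871761 -0.23268901]
[[0.9, 0.0], [1.5, 0.7], [1.0, 0.1], [0.0, 0.3], [0.9, 0.7], [2.7, -0.4], [2.0, -1.5], [-1.3, -2.5], [-0.5, -1.4], [-3.0, -0.8], [-2.3, -0.5], [-0.3, 0.3], [0.1, -0.8]]
throat [ 0.5606 -0.2587  0.068 ]
front [ 0.4299 -0.2277  0.022 ]
bar [ 0.5648 -0.2597  0.1541]
(477, 786, 3)
```

View pics/ov1.png

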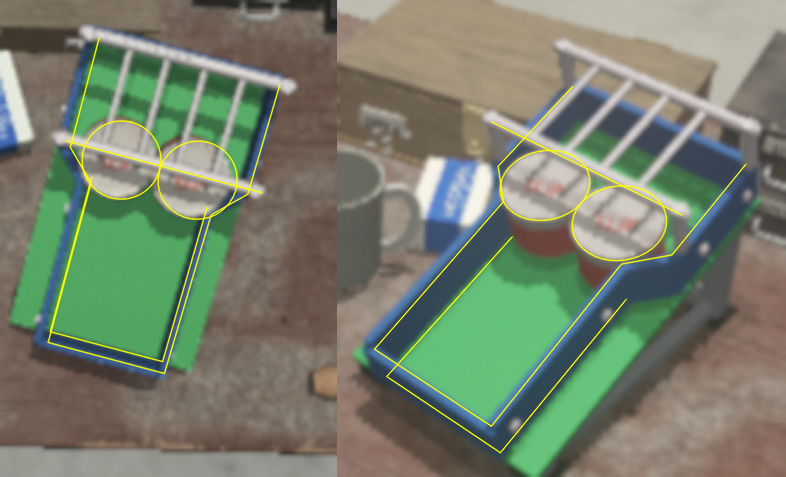

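The model overlay matches both pictures to about 1 px (roughly 2 mm). A row can't command tilt directly, so before working near the rack I'll test in free space what the arm does at the edge of its reach.

{"name": "send_rows", "arguments": {"motion": "1 -10 -12 -10 0; 1 -10 -12 -20 0; 1 -15 -18 -30 0; 1 -20 -24 -40 0; 1 -25 -30 -50 0"}}

```text
clock: 1.2
eef_pos: [0.1969, 0.3374, 0.4229]
tool_rot: [0.132, 0.991, 0.0, 0.0]
ft_force: [0.5, 0.6, 1.2]
grip_width: 0.0122
grasp_force: 0.0
```

{"name": "send_rows", "arguments": {"motion": "1 -5 -5 -10 0; 1 -5 -10 -20 0; 1 -10 -15 -30 0; 1 -15 -20 -40 0; 1 -20 -25 -50 0"}}

```text
clock: 1.7
eef_pos: [0.2441, 0.2179, 0.5643]
tool_rot: [0.132, 0.991, 0.017, 0.014]
ft_force: [0.6, 0.1, -1.0]
grip_width: -0.0004
grasp_force: 0.0
```

```bash
python3 -c "
from workcell import bot
o=bot.get_obs(); print(o['joint_pos'].round(3),o['eef_pos'],o['tool_rot'])"
```

```text
[ 0.729 -0.008  0.615  2.149 -0.     0.993] [0.24414782 0.21785599 0.56428637] [0.13178998 0.99103192 0.01670575 0.0144238 ]
```

When wrist joint 4 hit its limit, the tool started to lean the right way: fingers pointing outward, gripper back towards the robot. I'll turn to the rack's heading first, then build up the lean there.

{"name": "send_rows", "arguments": {"motion": "1 -3 -5 0 -0.03; 1 -6 -10 0 -0.03; 1 -9 -15.5 0 -0.03; 1 -12 -21 0 -0.03; 1 -15 -26.4 0 -0.03"}}

```text
clock: 2.2
eef_pos: [0.3063, -0.0252, 0.5579]
tool_rot: [0.117, 0.993, 0.014, 0.013]
ft_force: [2.1, 0.8, -0.3]
grip_width: -0.0001
grasp_force: 0.0
```

{"name": "send_rows", "arguments": {"motion": "1 0 0 0 0; 1 0 0 -5 0; 1 0 0 -10 0; 1 0 0 -15 0; 1 0 0 -20 0"}}

```text
clock: 2.7
eef_pos: [0.3108, -0.0222, 0.573]
tool_rot: [0.115, 0.993, 0.014, 0.036]
ft_force: [-0.2, 0.9, 0.2]
grip_width: 0.0002
grasp_force: 0.0
```

```bash
cat > st.py <<'E'
from h import *
o=bot.get_obs(); p=np.load("pose.npy"); r=R.from_quat(o['tool_rot'])
rr=R.from_euler('z',p[2]).inv(); M=(rr*r).as_matrix()
e=rr.apply(o['eef_pos']-[p[0],p[1],0])*1000
c,s=np.cos(a),np.sin(a)
print('t',o['clock'],'q',o['joint_pos'].round(3),'eef',o['eef_pos'].round(4),'F',o['ft_force'].round(1))
print('rack xyz',e.round(1),'s,y,n',np.round([e[0]*c+(e[2]-68)*s,e[1],-e[0]*s+(e[2]-68)*c],1))
print('tilt from vertical',np.arccos(-M[2,2]).round(3),'axes(rack; deck s,y,n) x,y,z:')
D=np.array([[c,0,s],[0,1,0],[-s,0,c]])@M; print(D.round(3))
E
python3 st.py
```

```text
t 2.7 q [-0.098 -0.049  0.601  2.149  0.027  0.134] eef [ 0.3108 -0.0222  0.573 ] F [-0.2  0.9  0.2]
rack xyz [-297.6  172.5  573. ] s,y,n [-117.9  172.5  574.2]
tilt from vertical 0.077 axes(rack; deck s,y,n) x,y,z:
[[-0.966  0.009 -0.259]
 [-0.001  0.999  0.037]
 [ 0.259  0.036 -0.965]]
```

{"name": "send_rows", "arguments": {"motion": "1 2 -1 -5 0; 1 4 -2 -10 0; 1 6 -3 -15 0; 1 8 -4 -20 0; 1 10 -5 -25 0"}}

```text
clock: 3.2
eef_pos: [0.2571, -0.0401, 0.5795]
tool_rot: [0.117, 0.991, 0.012, 0.056]
ft_force: [1.0, -0.1, 0.3]
grip_width: -0.0002
grasp_force: 0.0
```

```bash
python3 st.py
```

```text
t 3.2 q [-0.193 -0.166  0.522  2.149  0.033  0.044] eef [ 0.2571 -0.0401  0.5795] F [ 1.  -0.1  0.3]
rack xyz [-345.7  142.8  579.5] s,y,n [-161.3  142.8  595.9]
tilt from vertical 0.114 axes(rack; deck s,y,n) x,y,z:
[[-0.975  0.013 -0.22 ]
 [ 0.005  0.999  0.037]
 [ 0.22   0.035 -0.975]]
```

{"name": "send_rows", "arguments": {"motion": "1 -4 -0.2 2.2 0; 1 -8 -0.4 4.4 0; 1 -12 -0.6 6.6 0; 1 -16 -0.8 8.8 0; 1 -20 -1 11 0"}}

```text
clock: 3.7
eef_pos: [0.4624, -0.0963, 0.4903]
tool_rot: [0.118, 0.991, 0.012, 0.055]
ft_force: [0.9, -0.0, 1.2]
grip_width: -0.0001
grasp_force: 0.0
```

{"name": "send_rows", "arguments": {"motion": "1 -4 -0.2 2.2 0; 1 -8 -0.4 4.4 0; 1 -12 -0.6 6.6 0; 1 -16 -0.8 8.8 0; 1 -20 -1 11 0"}}

```text
clock: 4.2
eef_pos: [0.6657, -0.1519, 0.402]
tool_rot: [0.118, 0.991, 0.012, 0.055]
ft_force: [0.9, -0.3, 0.1]
grip_width: 0.0001
grasp_force: 0.0
```

```bash
python3 st.py
```

```text
t 4.2 q [-0.241  0.608  1.005  1.861  0.038 -0.003] eef [ 0.6657 -0.1519  0.402 ] F [ 0.9 -0.3  0.1]
rack xyz [ 77.6 128.2 402. ] s,y,n [181.7 128.2 290.8]
tilt from vertical 0.113 axes(rack; deck s,y,n) x,y,z:
[[-0.975  0.014 -0.221]
 [ 0.006  0.999  0.037]
 [ 0.221  0.035 -0.975]]
```

The lean persists in the commanded pose. Next I'll push outward past the reach limit.

{"name": "send_rows", "arguments": {"motion": "1 -5 0 0 0; 1 -10 0 0 0; 1 -15 0 0 0; 1 -20 0 0 0; 1 -25 0 0 0"}}

```text
clock: 4.7
eef_pos: [0.6607, -0.1552, 0.4413]
tool_rot: [0.118, 0.991, 0.012, 0.055]
ft_force: [1.9, -0.6, 1.0]
grip_width: -0.0001
grasp_force: 0.0
```

```bash
python3 st.py
```

```text
t 4.7 q [-0.248  0.69   1.275  2.05   0.039 -0.008] eef [ 0.6607 -0.1552  0.4413] F [ 1.9 -0.6  1. ]
rack xyz [ 73.6 123.8 441.3] s,y,n [190.6 123.8 329.3]
tilt from vertical 0.112 axes(rack; deck s,y,n) x,y,z:
[[-0.975  0.015 -0.222]
 [ 0.007  0.999  0.037]
 [ 0.223  0.035 -0.974]]
```

{"name": "send_rows", "arguments": {"motion": "1 10 0 -25 0; 1 10 0 -25 0; 1 10 0 -25 0; 1 15 0 -40 0; 1 15 0 -40 0"}}

```text
clock: 5.2
eef_pos: [0.5753, -0.138, 0.5527]
tool_rot: [0.118, 0.988, 0.007, 0.097]
ft_force: [-0.9, 0.0, -0.6]
grip_width: -0.0002
grasp_force: 0.0
```

```bash
python3 st.py
```

```text
t 5.2 q [-0.256  0.506  1.275  2.149  0.039 -0.014] eef [ 0.5753 -0.138   0.5527] F [-0.9  0.  -0.6]
rack xyz [-13.5 120.9 552.7] s,y,n [144.3 120.9 462.9]
tilt from vertical 0.194 axes(rack; deck s,y,n) x,y,z:
[[-0.99   0.014 -0.138]
 [ 0.009  0.999  0.035]
 [ 0.139  0.034 -0.99 ]]
```

Tilt now grows once joints 3 and 4 are both at their limits. I'll continue the same way.

{"name": "send_rows", "arguments": {"motion": "1 20 0 -40 0; 1 20 0 -40 0; 1 20 0 -40 0; 1 20 0 -40 0; 1 20 0 -40 0"}}

```text
clock: 5.7
eef_pos: [0.5479, -0.13, 0.6013]
tool_rot: [0.118, 0.983, 0.001, 0.138]
ft_force: [-0.0, 0.4, -0.3]
grip_width: -0.0001
grasp_force: 0.0
```

{"name": "send_rows", "arguments": {"motion": "1 20 0 -40 0; 1 20 0 -40 0; 1 20 0 -40 0; 1 20 0 -40 0; 1 20 0 -40 0"}}

```text
clock: 6.2
eef_pos: [0.5154, -0.1198, 0.6497]
tool_rot: [0.118, 0.976, -0.005, 0.181]
ft_force: [-0.1, -0.4, 0.2]
grip_width: -0.0003
grasp_force: 0.0
```

```bash
python3 st.py
```

```text
t 6.2 q [-2.490e-01  3.330e-01  1.274e+00  2.149e+00  3.600e-02 -1.000e-03] eef [ 0.5154 -0.1198  0.6497] F [-0.1 -0.4  0.2]
rack xyz [-76.  124.8 649.7] s,y,n [116.6 124.8 574.9]
tilt from vertical 0.365 axes(rack; deck s,y,n) x,y,z:
[[-0.999  0.013  0.034]
 [ 0.014  0.999  0.031]
 [-0.033  0.031 -0.999]]
```

{"name": "send_rows", "arguments": {"motion": "1 20 0 -40 0; 1 20 0 -40 0; 1 20 0 -40 0; 1 20 0 -40 0; 1 20 0 -40 0"}}

```text
clock: 6.7
eef_pos: [0.4794, -0.1071, 0.6945]
tool_rot: [0.118, 0.967, -0.01, 0.224]
ft_force: [-0.5, 0.3, -0.3]
grip_width: 0.0004
grasp_force: 0.0
```

{"name": "send_rows", "arguments": {"motion": "1 20 0 -40 0; 1 20 0 -40 0; 1 20 0 -40 0; 1 20 0 -40 0; 1 20 0 -40 0"}}

```text
clock: 7.2
eef_pos: [0.44, -0.0922, 0.7357]
tool_rot: [0.117, 0.957, -0.015, 0.266]
ft_force: [0.7, -0.3, -1.0]
grip_width: 0.0002
grasp_force: 0.0
```

{"name": "send_rows", "arguments": {"motion": "1 20 0 -40 0; 1 20 0 -40 0; 1 20 0 -40 0; 1 20 0 -40 0; 1 20 0 -40 0"}}

```text
clock: 7.7
eef_pos: [0.3972, -0.0762, 0.7732]
tool_rot: [0.116, 0.944, -0.018, 0.308]
ft_force: [0.8, -0.5, -1.0]
grip_width: -0.0005
grasp_force: 0.0
```

{"name": "send_rows", "arguments": {"motion": "1 20 0 -40 0; 1 20 0 -40 0; 1 20 0 -40 0; 1 20 0 -40 0; 1 20 0 -40 0"}}

```text
clock: 8.2
eef_pos: [0.3509, -0.0623, 0.8065]
tool_rot: [0.114, 0.93, -0.02, 0.349]
ft_force: [1.0, -0.1, -0.1]
grip_width: -0.0
grasp_force: 0.0
```

{"name": "send_rows", "arguments": {"motion": "1 20 0 -40 0; 1 20 0 -40 0; 1 20 0 -40 0; 1 20 0 -40 0; 1 20 0 -40 0"}}

```text
clock: 8.7
eef_pos: [0.2808, -0.0848, 0.8668]
tool_rot: [0.103, 0.889, -0.03, 0.446]
ft_force: [0.3, -0.6, -0.2]
grip_width: -0.0001
grasp_force: 0.0
```

```bash
python3 st.py
```

```text
t 8.7 q [-0.771 -0.142  1.272  2.148  0.46  -0.332] eef [ 0.2808 -0.0848  0.8668] F [ 0.3 -0.6 -0.2]
rack xyz [-312.3  104.7  866.8] s,y,n [-36.6 104.7 856.9]
tilt from vertical 0.927 axes(rack; deck s,y,n) x,y,z:
[[-0.828 -0.007  0.561]
 [ 0.018  0.999  0.04 ]
 [-0.561  0.044 -0.827]]
```

Tilt is 0.927 rad, a 34° lean back from the deck normal, which clears the bar and the walls. Now I'll descend towards the pocket.

{"name": "send_rows", "arguments": {"motion": "1 2.8 -0.7 3.9 0; 1 5.6 -1.4 7.8 0; 1 8.4 -2.1 11.7 0; 1 11.2 -2.8 15.6 0; 1 14 -3.5 19.5 0"}}

```text
clock: 9.2
eef_pos: [0.3303, -0.1162, 0.686]
tool_rot: [0.104, 0.888, -0.031, 0.447]
ft_force: [-0.1, 0.2, 0.9]
grip_width: -0.0001
grasp_force: 0.0
```

{"name": "send_rows", "arguments": {"motion": "1 2.8 -0.7 3.9 0; 1 5.6 -1.4 7.8 0; 1 8.4 -2.1 11.7 0; 1 11.2 -2.8 15.6 0; 1 14 -3.5 19.5 0"}}

```text
clock: 9.7
eef_pos: [0.395, -0.1566, 0.4556]
tool_rot: [0.104, 0.888, -0.03, 0.446]
ft_force: [1.2, -0.5, 0.6]
grip_width: 0.0
grasp_force: 0.0
```

```bash
python3 st.py
```

```text
t 9.7 q [-0.622 -0.589 -0.478  0.802  0.345 -0.224] eef [ 0.395  -0.1566  0.4556] F [ 1.2 -0.5  0.6]
rack xyz [-184.6   61.2  455.6] s,y,n [-49.1  61.2 426.5]
tilt from vertical 0.927 axes(rack; deck s,y,n) x,y,z:
[[-0.827 -0.005  0.562]
 [ 0.02   0.999  0.038]
 [-0.561  0.043 -0.826]]
```

{"name": "send_rows", "arguments": {"motion": "1 2.5 -0.6 3.7 0; 1 5 -1.2 7.4 0; 1 7.6 -1.8 11.1 0; 1 10.2 -2.4 14.8 0; 1 12.7 -3 18.5 0"}}

```text
clock: 10.2
eef_pos: [0.4603, -0.193, 0.2428]
tool_rot: [0.104, 0.888, -0.031, 0.447]
ft_force: [1.6, -0.6, -0.3]
grip_width: 0.0001
grasp_force: 0.0
```

{"name": "send_rows", "arguments": {"motion": "1 2.5 -0.6 3.7 0; 1 5 -1.2 7.4 0; 1 5 -1.2 7.4 0"}}

```text
clock: 10.5
eef_pos: [0.4834, -0.2054, 0.146]
tool_rot: [0.107, 0.893, -0.026, 0.436]
ft_force: [-1.6, 0.8, -0.7]
grip_width: 0.0001
grasp_force: 0.0
```

```bash
python3 st.py
cat > look.py <<'E'
from h import *
import cv2,sys
o=[]
for c,(x0,y0) in dict(top=(255,110),scene=(230,120)).items():
    im=vision.camera(c)[:,:,::-1]; o.append(cv2.resize(im[y0:y0+190,x0:x0+140],None,fx=2.85,fy=2.85,interpolation=cv2.INTER_CUBIC))
cv2.imwrite("pics/"+sys.argv[1],np.hstack(o))
E
python3 look.py l1.png
```

```text
t 10.5 q [-0.581  0.033 -1.01  -0.336  0.313 -0.197] eef [ 0.4834 -0.2054  0.146 ] F [-1.6  0.8 -0.7]
rack xyz [-87.4  34.1 146. ] s,y,n [-57.4  34.1 102.1]
tilt from vertical 0.904 axes(rack; deck s,y,n) x,y,z:
[[-0.84  -0.001  0.542]
 [ 0.027  0.999  0.043]
 [-0.541  0.051 -0.839]]
```

View pics/l1.png

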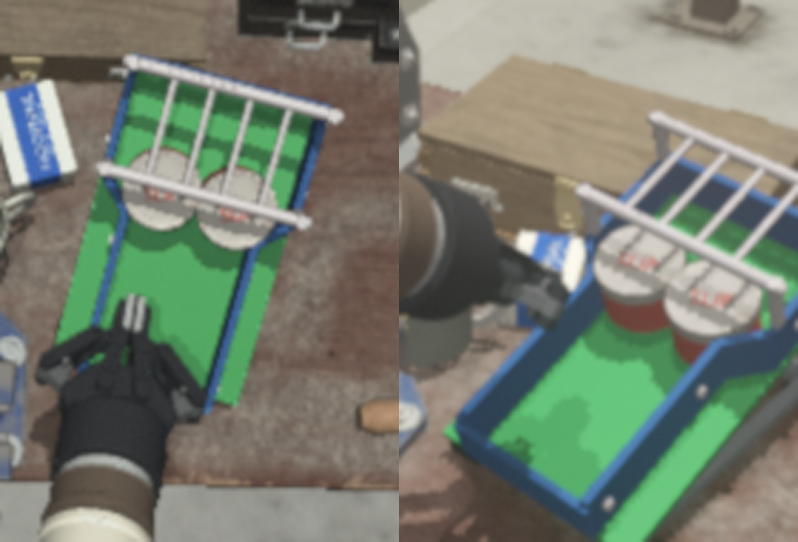

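The fingers are shut over the left half of the pocket, tips at (135,297) in the top view and well clear of the bar. Both tins are still jammed and the bystanders untouched. I'll go down and slightly forward.

{"name": "send_rows", "arguments": {"motion": "1 1.4 -0.2 3.3 0; 1 2.9 -0.5 6.7 0; 1 2.9 -0.5 6.7 0"}}

```text
clock: 10.9
eef_pos: [0.5226, -0.2178, 0.0933]
tool_rot: [0.104, 0.889, -0.029, 0.444]
ft_force: [-0.6, 1.1, -0.7]
grip_width: -0.0002
grasp_force: 0.0
```

```bash
python3 st.py
```

```text
t 10.9 q [-0.548  0.285 -1.006 -0.609  0.289 -0.176] eef [ 0.5226 -0.2178  0.0933] F [-0.6  1.1 -0.7]
rack xyz [-46.4  31.   93.3] s,y,n [-35.7  31.   39. ]
tilt from vertical 0.923 axes(rack; deck s,y,n) x,y,z:
[[-0.83  -0.005  0.558]
 [ 0.021  0.999  0.04 ]
 [-0.557  0.045 -0.829]]
```

{"name": "send_rows", "arguments": {"motion": "1 0.7 0.1 1 0; 1 1.5 0.2 2 0; 1 1.5 0.2 2 0"}}

```text
clock: 11.2
eef_pos: [0.531, -0.217, 0.0767]
tool_rot: [0.103, 0.887, -0.031, 0.449]
ft_force: [0.3, 0.3, 1.2]
grip_width: -0.0004
grasp_force: 0.0
```

```bash
python3 st.py; python3 look.py l2.png
```

```text
t 11.2 q [-0.534  0.361 -1.014 -0.709  0.278 -0.166] eef [ 0.531  -0.217   0.0767] F [0.3 0.3 1.2]
rack xyz [-38.5  33.7  76.7] s,y,n [-33.6  33.7  20.7]
tilt from vertical 0.934 axes(rack; deck s,y,n) x,y,z:
[[-0.823 -0.006  0.567]
 [ 0.018  0.999  0.038]
 [-0.567  0.041 -0.823]]
```

View pics/l2.png

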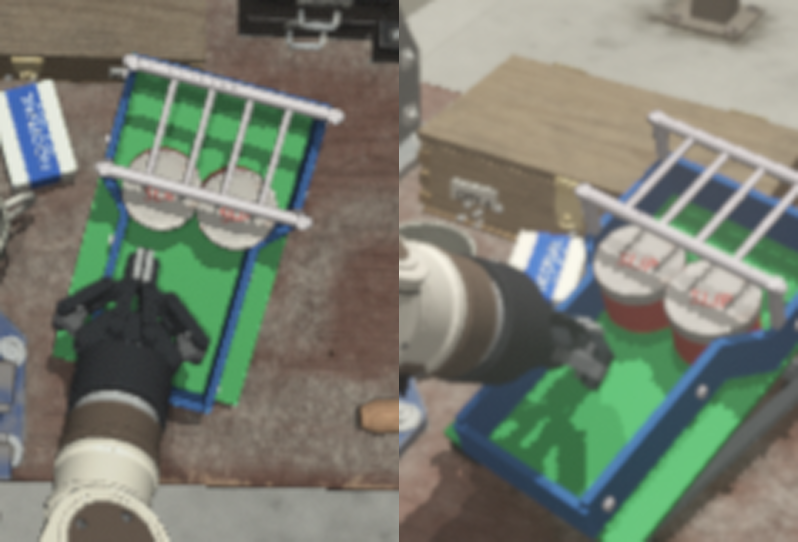

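The tips are low in the pocket in front of the left tin, at (143,255) in the top view. There is a gap to the tin and to the wall, and the force is near zero. I'll lower a little and approach to contact.

{"name": "send_rows", "arguments": {"motion": "1 0.3 0.2 0.5 0; 1 -0.5 0.2 1 0; 1 -1.3 0.2 1.6 0; 1 -1.3 0.2 1.6 0"}}

```text
clock: 11.7
eef_pos: [0.5528, -0.2198, 0.0753]
tool_rot: [0.103, 0.887, -0.031, 0.448]
ft_force: [0.5, 0.0, -0.1]
grip_width: 0.0003
grasp_force: 0.0
```

```bash
python3 st.py
```

```text
t 11.7 q [-0.509  0.382 -0.964 -0.682  0.259 -0.151] eef [ 0.5528 -0.2198  0.0753] F [ 0.5  0.  -0.1]
rack xyz [-16.6  36.1  75.3] s,y,n [-13.3  36.1  12.3]
tilt from vertical 0.932 axes(rack; deck s,y,n) x,y,z:
[[-0.825 -0.006  0.566]
 [ 0.019  0.999  0.038]
 [-0.565  0.042 -0.824]]
```

{"name": "send_rows", "arguments": {"motion": "1 -0.7 0 0.45 0; 1 -1.4 0 0.9 0; 1 -2.1 0 1.35 0; 1 -2.8 0 1.8 0; 1 -2.8 0 1.8 0"}}

```text
clock: 12.2
eef_pos: [0.5823, -0.2263, 0.0858]
tool_rot: [0.104, 0.888, -0.031, 0.447]
ft_force: [-0.7, 0.9, -0.1]
grip_width: -0.0001
grasp_force: 0.2
```

```bash
python3 st.py; python3 look.py l3.png
```

```text
t 12.2 q [-0.487  0.375 -0.884 -0.596  0.241 -0.136] eef [ 0.5823 -0.2263  0.0858] F [-0.7  0.9 -0.1]
rack xyz [13.6 36.5 85.8] s,y,n [18.7 36.5 12.5]
tilt from vertical 0.93 axes(rack; deck s,y,n) x,y,z:
[[-0.826 -0.006  0.564]
 [ 0.019  0.999  0.039]
 [-0.564  0.043 -0.825]]
```

View pics/l3.png

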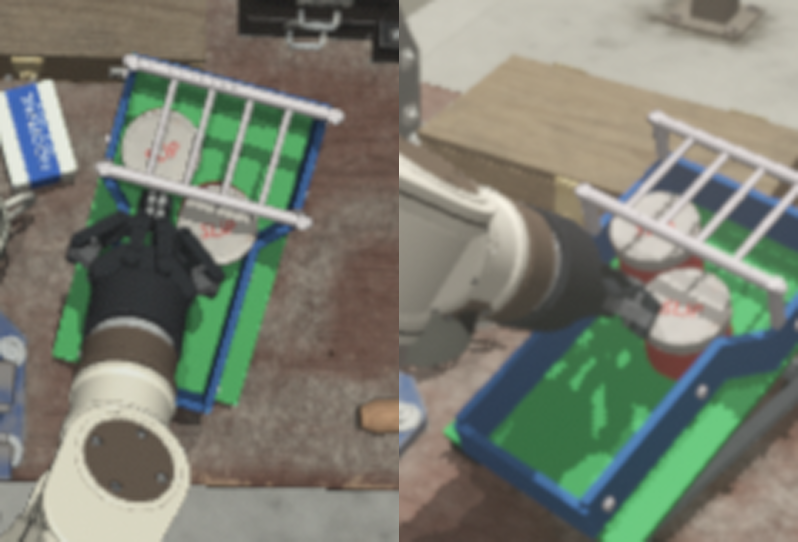

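The left tin is pushed back uphill to (160,147), and the right tin is sliding into the throat at (220,225). I'll hold so it can pass.

{"name": "send_rows", "arguments": {"motion": "1 0 0 0 0; 1 0 0 0 0; 1 0 0 0 0; 1 0 0 0 0; 1 0 0 0 0"}}

```text
clock: 12.8
eef_pos: [0.5803, -0.2258, 0.0844]
tool_rot: [0.104, 0.888, -0.03, 0.446]
ft_force: [-1.2, 1.2, 0.3]
grip_width: -0.0002
grasp_force: 1.0
```

{"name": "send_rows", "arguments": {"motion": "1 0 0 0 0; 1 0 0 0 0; 1 0 0 0 0; 1 0 0 0 0; 1 0 0 0 0"}}

```text
clock: 13.3
eef_pos: [0.5805, -0.2258, 0.0845]
tool_rot: [0.104, 0.888, -0.03, 0.446]
ft_force: [-1.7, 0.7, -0.4]
grip_width: 0.0002
grasp_force: 0.9
```

```bash
python3 st.py; python3 look.py l4.png
```

```text
t 13.3 q [-0.488  0.375 -0.887 -0.597  0.241 -0.136] eef [ 0.5805 -0.2258  0.0845] F [-1.7  0.7 -0.4]
rack xyz [11.7 36.6 84.5] s,y,n [16.5 36.6 11.8]
tilt from vertical 0.927 axes(rack; deck s,y,n) x,y,z:
[[-0.827 -0.005  0.562]
 [ 0.02   0.999  0.039]
 [-0.561  0.043 -0.827]]
```

View pics/l4.png

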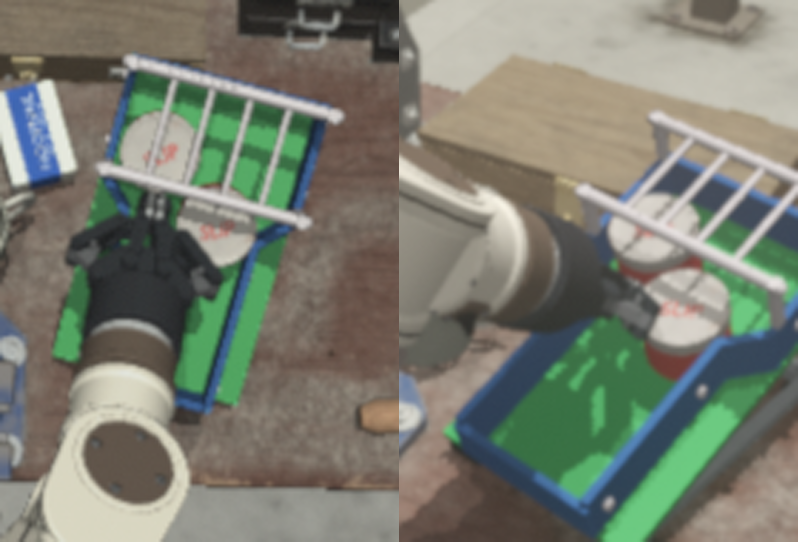

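```bash
cat > lid.py <<'E'
from h import *
import sys
p=np.load("pose.npy")
def lid(u): return least_squares(lambda q: proj("top",W(rack_pt(q[0],q[1],47),p))-u,[0,0]).x.round(1)
for a_ in sys.argv[1:]:
    u=np.array([float(t) for t in a_.split(',')])/2.85-.3+[255,110]; print(lid(u))
E
python3 lid.py 218,226 160,146 237,207 162,190
```

```text
[  8.1 -16.5]
[58.2 45.2]
[ 26.8 -27. ]
[24.6 34.5]
```

The right tin is stalled at about s=7, y=-20 on the deck. It is past the other tin (80 mm apart, so not touching it), and the widening finger linkage is blocking its upper rim. I'll raise the tool along the deck normal while still holding the left tin, so it can pass underneath.

{"name": "send_rows", "arguments": {"motion": "1 -0.4 0.1 -0.5 0; 1 -0.8 0.3 -1 0; 1 -1.2 0.4 -1.5 0; 1 -1.2 0.4 -1.5 0; 1 -1.2 0.4 -1.5 0"}}

```text
clock: 13.9
eef_pos: [0.577, -0.2218, 0.1044]
tool_rot: [0.104, 0.888, -0.031, 0.447]
ft_force: [-0.1, 0.9, -0.6]
grip_width: 0.0
grasp_force: 0.2
```

{"name": "send_rows", "arguments": {"motion": "1 0 0 0 0; 1 0 0 0 0; 1 0 0 0 0; 1 0 0 0 0; 1 0 0 0 0"}}

```text
clock: 14.4
eef_pos: [0.5765, -0.2216, 0.1031]
tool_rot: [0.104, 0.888, -0.03, 0.446]
ft_force: [-0.8, 0.6, 0.4]
grip_width: -0.0001
grasp_force: 0.2
```

```bash
python3 st.py; python3 look.py l5.png
```

```text
t 14.4 q [-0.483  0.315 -0.886 -0.535  0.237 -0.133] eef [ 0.5765 -0.2216  0.1031] F [-0.8  0.6  0.4]
rack xyz [  6.9  39.8 103.1] s,y,n [17.9 39.8 30.9]
tilt from vertical 0.927 axes(rack; deck s,y,n) x,y,z:
[[-0.828 -0.005  0.561]
 [ 0.02   0.999  0.039]
 [-0.561  0.043 -0.827]]
```

View pics/l5.png

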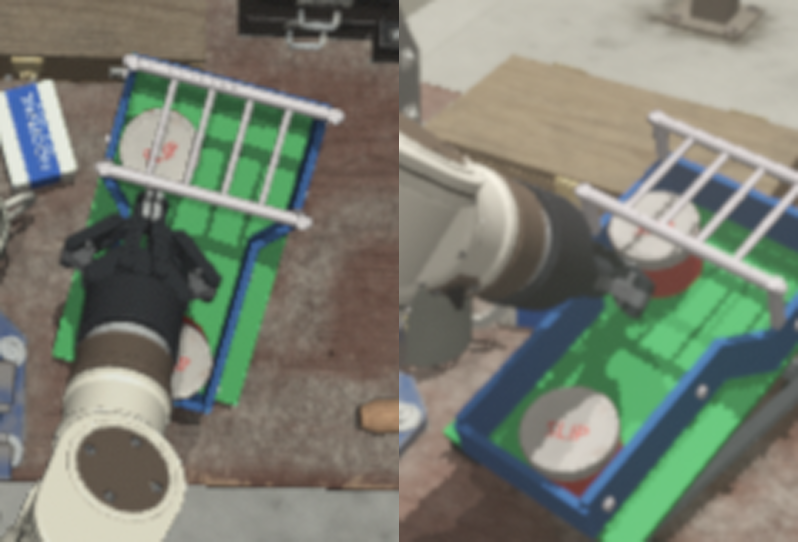

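The right tin passed and rests at the front lip, lid near (570,430) in the scene view. The left tin is still held uphill. I'll retract along the tool axis and then up.

{"name": "send_rows", "arguments": {"motion": "1 0 0 -3 0; 1 0 0 -6.5 0; 1 -2.5 0 -10 0; 1 -5 0 -13.5 0; 1 -7.5 0 -17 0"}}

```text
clock: 15.0
eef_pos: [0.4853, -0.2081, 0.2667]
tool_rot: [0.104, 0.888, -0.03, 0.446]
ft_force: [1.3, -1.6, 0.7]
grip_width: 0.0001
grasp_force: 0.0
```

{"name": "send_rows", "arguments": {"motion": "1 -2 0 -4 0; 1 -4 0 -8 0; 1 -6 0 -12 0; 1 -6 0 -12 0; 1 -6 0 -12 0"}}

```text
clock: 15.5
eef_pos: [0.4266, -0.2008, 0.3873]
tool_rot: [0.104, 0.887, -0.032, 0.448]
ft_force: [0.1, 0.2, -0.5]
grip_width: 0.0001
grasp_force: 0.0
```

{"name": "send_rows", "arguments": {"motion": "1 0 0 0 0; 1 0 0 0 0; 1 0 0 0 0; 1 0 0 0 0; 1 0 0 0 0"}}

```text
clock: 16.0
eef_pos: [0.4269, -0.2003, 0.3844]
tool_rot: [0.104, 0.889, -0.03, 0.446]
ft_force: [0.0, -0.1, 0.4]
grip_width: 0.0003
grasp_force: 0.0
```

{"name": "send_rows", "arguments": {"motion": "1 0 0 0 0; 1 0 0 0 0; 1 0 0 0 0; 1 0 0 0 0; 1 0 0 0 0"}}

```text
clock: 16.5
eef_pos: [0.4267, -0.2004, 0.3852]
tool_rot: [0.104, 0.888, -0.03, 0.446]
ft_force: [0.7, 0.1, -0.0]
grip_width: 0.0002
grasp_force: 0.0
```

```bash
python3 st.py; python3 look.py l6.png
```

```text
t 16.5 q [-0.692 -0.465 -0.61   0.565  0.399 -0.273] eef [ 0.4267 -0.2004  0.3852] F [ 0.7  0.1 -0. ]
rack xyz [-143.7   25.9  385.2] s,y,n [-33.2  25.9 346.7]
tilt from vertical 0.928 axes(rack; deck s,y,n) x,y,z:
[[-0.827 -0.005  0.562]
 [ 0.02   0.999  0.038]
 [-0.562  0.043 -0.826]]
```

View pics/l6.png

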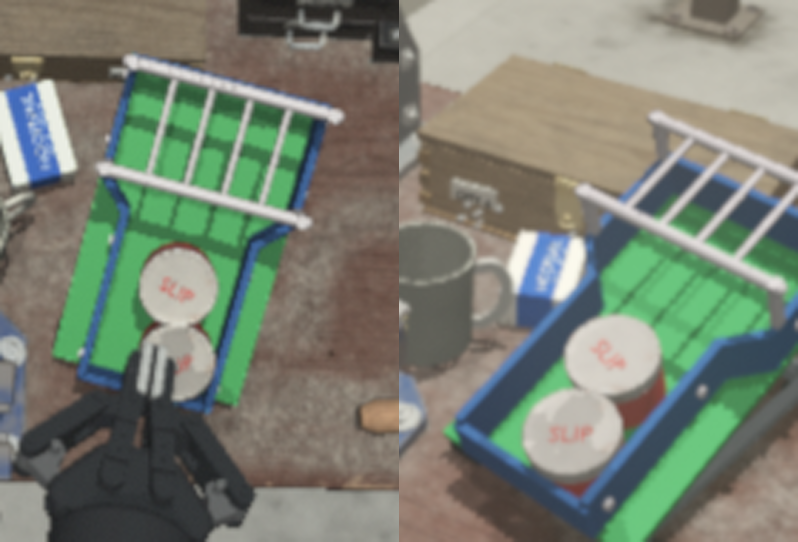

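Both tins are upright in the pocket, lids at (178,286) and (177,362) in the top view, with the gripper high above. I'll wait and check that they are still and far enough in.

{"name": "send_rows", "arguments": {"motion": "1 0 0 -1 0; 1 0 0 -2 0; 1 0 0 -2 0; 1 0 0 -2 0; 1 0 0 -2 0"}}

```text
clock: 17.1
eef_pos: [0.4111, -0.1974, 0.3967]
tool_rot: [0.104, 0.888, -0.03, 0.446]
ft_force: [1.1, -0.1, -0.1]
grip_width: 0.0002
grasp_force: 0.0
```

{"name": "send_rows", "arguments": {"motion": "1 0 0 0 0; 1 0 0 0 0; 1 0 0 0 0; 1 0 0 0 0; 1 0 0 0 0"}}

```text
clock: 17.6
eef_pos: [0.411, -0.1974, 0.3971]
tool_rot: [0.104, 0.888, -0.03, 0.446]
ft_force: [-0.2, 0.4, -0.4]
grip_width: -0.0
grasp_force: 0.0
```

```bash
python3 lid.py 178,286 177,362; python3 look.py l7.png; python3 -c "
import cv2,numpy as np
a=cv2.imread('pics/l6.png').astype(int);b=cv2.imread('pics/l7.png').astype(int)
d=abs(a-b).max(2); print('scene tins diff',d[310:500,520:670].max(),'top upper tin',d[240:325,135:222].max())
from h import boxes_of
for c in('scene','top'):
  for t in('tin_left','enamel_mug','nail_carton','tape_measure'): print(c,t,[(np.round(x['rect'],1).tolist(),round(x['conf'],2)) for x in boxes_of(c,t)][:2])
"
```

```text
[-47.6   1.5]
[-109.1  -14.4]
scene tins diff 24 top upper tin 4
scene tin_left [([306.9, 249.9, 34.9, 46.1], 0.75), ([318.6, 239.9, 144.1, 163.6], 0.69)]
scene enamel_mug [([246.9, 221.9, 48.9, 50.8], 0.59), ([306.2, 249.4, 35.9, 42.2], 0.3)]
scene nail_carton [([280.1, 217.4, 33.0, 34.0], 0.7)]
scene tape_measure [([203.6, 207.8, 34.9, 26.5], 0.97)]
top tin_left [([316.6, 210.4, 25.8, 33.6], 0.68)]
top enamel_mug [([244.0, 190.6, 43.3, 34.7], 0.82)]
top nail_carton []
top tape_measure [([197.9, 188.3, 25.4, 31.3], 0.82)]
```

```bash
python3 -c "
from workcell import workorder; print(workorder.job_done())"
```

```text
the job is handed in; nothing more can be done
None
```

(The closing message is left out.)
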